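Hook a dropped vial cap out from behind the roller mill's guard

ROBOT

A 7-joint arm with a two-finger parallel gripper is mounted at the origin on the work surface. World frame = base frame: x ahead of the robot, y to its left, z up, the work surface at z = 0. Lengths are in m, angles in rad, forces in N, time in s.
With the tool pointing down it reaches from about 0.425 to 0.975 m from the base axis. Payload 16.7 kg.
Tool frame: the origin (TCP) lies at the very end of the fingers, on their centre line; the grasp point (between the pads) lies 19 mm behind it (grasp_offset is the distance from the TCP to the grasp point, in m); z points along the fingers, y is the direction in which the jaws open and shut (so a half turn about z gives the same grasp; the last joint's range is limited). The gripper opens to 85 mm and grips with 20 to 120 N. Pads are 22 mm wide; open, the fingers measure 114 mm over their backs; the gripper's body (76 mm by 85 mm) begins 54 mm behind the grasp point. The pads swing forward as they close: fully open they stand 13 mm farther back than shut.
Start: joints at [1.181, 0.426, 0.074, 1.606, -0.034, 1.111, -0.067], TCP at [0.161, -0.655, 0.231] pointing down, gripper open.
Joint ranges: [-2.85, 2.85], [-0.5, 2.14], [-1.23, 1.37], [0.21, 2.46], [-1.02, 4.16], [0.16, 2.05], [-2.73, 2.73]. Speed limits (rad/s): [1.89, 1.89, 2.39, 2.39, 3.01, 3.01, 3.01].

INTERFACE

Orientations are given as a unit quaternion [x, y, z, w].
In Python, from rig import * gives the robot as it stands. The module is installed in compiled form; this text tells all that it offers.
- The arm moves only by the tool servo_tool, never from a script. Its argument "moves" is a list of rows, each a list of 7 numbers: the finger opening in mm, from 0 to 85.4, then the shift along the world's x, y, z in mm, then the turn, a rotation vector about the world's x, y, z in degrees. A call has 1 to 12 rows; each row shifts and turns the commanded pose from where the row before left it; what a row does not reach is not made up. A row lasts 1/12 s, in which the tool goes at most 41.7 mm and 7.16 degrees, less where a joint would pass 70% of its speed; a pose out of reach is approached as far as the arm can. A call with a gripper value outside its range is refused whole. The fingers move at their own pace and stop on an object; "force" is the grip in N (left out, the last holds). Time passes only in rows, so rows that do not move let the fingers close. It gives the time, the measured TCP pose, the force and the opening at its end, in the units of the state.
- get_state(): the state, without advancing time (a new reading comes with each control period).
- camera(name): name is "side" or "top" or "wrist"; returns a dict with "color" (480x640x3 uint8, red, green, blue), "camera_matrix" (3x3 intrinsics, pixels), "rvec" (rotation vector, rad) and "tvec" (3), from world to camera coordinates, as OpenCV has them. Camera axes: x right, y down, z forward; pixel columns grow to the right and rows downward; lengths in m; the calibration is good to about 2 mm. The wrist camera is an equidistant fisheye: a pixel r from the principal point sees the ray r / f radians off the axis. A picture is of the moment at which its call begins. There is no depth.
- hand_in(): hands the job in, once; it reports no verdict.
The state is a dict: "time": time; "joints": joint angles; "qd": joint speeds; "tau": joint torques, N m; "tcp_pos": TCP position; "ee_rot": TCP orientation; "force": force on the tool from outside, world axes, zero at the start; "wrist_torque": the same for the moment, N m; "grip_width": finger opening in m.
Only numpy, scipy, OpenCV 4.12 (cv2) and the standard library are available. Lean on these libraries where they do the work, as an engineer would, in place of code of your own. Each camera call takes 0.05 s, during which the arm holds its last target. There are 200 camera calls.

TASK

A steel vial cap has been dropped behind the fixed guard of the jar mill, where a hand cannot go. Use the hooked rod, through the guard's open end, to draw the cap out onto the open worktop; then lay the rod down flat on the worktop, clear of the guard, and set the cap flat, top up, on the empty half of the tray that holds the vials. Leave everything else where it stands.

Things in the scene. Friction and masses are not known exactly. Their poses are not given: they have to be found in the camera images.
- cap_center (a point): dropped cap: round knurled dark-steel cap, 40 mm diameter, 20 mm tall, about 90 g, flat, top up, on the worktop in the lane between the guard's window and the mill, 70 to 130 mm in from the open end. The point is its centre, 10 mm above its underside; z is its axis (up)
- hook_grip (a point): hooked rod (150 g) lying flat: black straight-sided grip 110 long, 20 wide, 24 mm tall, then a bent 6 mm dark-steel rod ending in a flat round crook. The point is in the grip, 12 mm above its underside, 45 mm behind its front end; hold it here (mass centre about 40 mm ahead). x points along the rod to the crook, z up, y to the side the crook bends to
- hook_crook (a point): centre of the rod's crook: 205 mm ahead of hook_grip (x), 32 mm to the y side, 9 mm lower (3 mm above the worktop as it lies); same axes. Crook: half circle of 6 mm rod round this point on its +x side, 58 mm inside and 70 mm outside diameter, open towards the grip; the shank runs on its -y side, the free end on its +y side reaches 12 mm back
- guard: jar roller mill and its fixed guard. Origin on the worktop, at the inner face of the front window, at the open end; x across the lane to the mill, y out of the open end, z up. Window x = 0, y -360 to 0 mm, foot flange 33 mm in front of it. Far end closed. Lane x 0 to 150 mm. Mill x 150 to 360, 192 mm tall. Bar roof over all, underside 214 mm high. Worktop beyond the open end is free
- tray: shallow open aluminium tray, fixed, 120 mm (x) by 200 mm (y), rim 15 mm high, walls 3 mm, floor 3 mm above the worktop; origin at the centre of its underside. Two vials stand in its +y half; its -y half is empty (the middle of it is 50 mm from the origin towards -y).
- vial_open: bystander: open-topped steel grinding vial, 40 mm diameter, 52 mm tall, standing in the +y half of the tray; origin at the centre of its underside
- vial_capped: bystander: the same steel vial with its cap on, 62 mm tall, standing in the +y half of the tray; origin at the centre of its underside
- bowl: bystander: shallow steel bowl, 110 mm diameter, 32 mm tall, loose; origin at the centre of its underside
- wash_bottle: bystander: white plastic wash bottle, 64 mm diameter, 180 mm tall with its bent spout, loose; origin at the centre of its underside
- jar: bystander: small white reagent jar, 48 mm diameter, 65 mm tall, loose, standing beyond the place where the cap comes out; origin at the centre of its underside
- spatula: bystander: thin double-ended steel lab spatula, 146 mm long, 5 mm thick, lying loose in front of the guard; origin at the middle of its length, underside, x along it
Mind the look-alikes: they are no part of the job. What is shaped like the part that bears cap_center but orange or pink is not meant.

How it is judged:
On the way, in this order (a step that is already met when the one before it is completed fails the run):
1. the rod's hook is on the cap while the cap is still behind the guard (contact force between hook and cap above 0.03 N and y of cap_center in the frame of guard below -0.03 m), for 0.05 s.
2. the cap lies on the worktop outside the guard's open end (y of cap_center in the frame of guard above 0.03 m and height (world z) of cap_center below 0.016 m), for 0.1 s.
At the end, for the whole second after the job is handed in: The cap rests flat, top up, on the floor of the tray's empty (-y) half (centre inside the rim, at most 10 mm past the middle line, tilt under 0.15 rad). The rod lies flat on the worktop, its crook out of the guard's lane (20 mm out of the open end, or before the window). Both at rest (x of cap_center in the frame of tray between -0.046 and 0.046 m and y of cap_center in the frame of tray between -0.086 and 0.01 m and height (world z) of cap_center below 0.02 m and angle between cap_center's own z axis and vertical below 0.15 rad and linear speed of each of cap, hook below 0.02 m/s and height (world z) of hook_grip below 0.018 m and height (world z) of hook_crook below 0.01 m and (y of hook_crook in the frame of guard above 0.02 m or x of hook_crook in the frame of guard below -0.02 m)); the robot touches nothing.
It fails at once if the fingers take hold of the cap while it is still behind the guard (contact force between the fingers and cap above 0.3 N and y of cap_center in the frame of guard below 0 m and x of cap_center in the frame of guard above 0 m).
It fails at once if another thing is pushed more than 30 mm from its place, or knocked over (distance of any of vial_open, vial_capped, bowl, wash_bottle, jar, spatula from where it was at the start of the episode above 0.03 m or angle between any of vial_open, vial_capped, bowl, wash_bottle, jar's own z axis and vertical above 0.6 rad).
It also fails if it takes over 64 s, if anything falls off the work surface, if the arm or the gripper's body presses on something with over 40 N, if the wrist force passes 120 N, or if a joint passes its speed limit or range.

## Working session

There is one attempt and no reset: what is moved stays moved. The work goes in short steps, Python scripts to look and compute and a tool call to move; the robot and the scene stay as the last step left them, time stands still between calls to the robot, and variables do not carry over. Pictures are saved under pics/ and viewed, on a budget of 15 in all, crops included, one or two more only if the job needs it, and the job is handed in when it is done.

Besides the shell and the picture viewer there is one more tool, called after ">>>" as a command line: name --pt "numbers of a row" for each row, then --argument value for the rest. servo_tool: Moves the arm, as the interface text tells. Its arguments: {"type":"object","properties":{"moves":{"type":"array"},"force":{"type":"number"}},"required":["moves"]}

```bash
mkdir -p pics; cat > h.py <<'E'
from rig import *
import numpy as np, cv2
def save(n,f):
    c=camera(n); cv2.imwrite(f,c["color"][:,:,::-1]); np.savez(f+'.npz',K=c["camera_matrix"],r=c["rvec"],t=c["tvec"]); return c
def ray2plane(f,px,z):
    d=np.load(f+'.npz'); K=d['K'];R=cv2.Rodrigues(d['r'])[0];t=d['t'].reshape(3)
    C=-R.T@t; out=[]
    for i,(u,v) in enumerate(px):
        w=R.T@np.linalg.solve(K,[u,v,1.]); zz=z[i] if np.ndim(z) else z
        out.append(C+w*(zz-C[2])/w[2])
    return np.array(out)
def proj(f,P):
    d=np.load(f+'.npz'); return cv2.projectPoints(np.array(P,float).reshape(-1,1,3),d['r'],d['t'],d['K'],None)[0].reshape(-1,2)
E
python3 - <<'E'
from h import *
for n in ("side","top"):
    c=save(n,f'pics/{n}0.png'); R=cv2.Rodrigues(c["rvec"])[0]; print(n,-R.T@np.array(c["tvec"]).reshape(3),R[2],c["camera_matrix"][0,0])
print(get_state())
E
```

```text
side [ 0.20442128 -0.49694879  0.70297969] [ 0.45351972  0.54452547 -0.70555785] 445.03002016297273
top [0.56306946 0.00711883 0.99104839] [ 0.04838587 -0.01650273 -0.99869238] 458.26476832990755
{'time': 0.1, 'joints': array([ 1.18054039,  0.42665011,  0.07387206,  1.60654445, -0.03409928,
        1.11080387, -0.06710574]), 'qd': array([ 0.00054244, -0.00064017,  0.0003597 , -0.001672  ,  0.00053349,
        0.00193723, -0.00168679]), 'tau': array([ 5.28038116e-03, -9.51542687e+01,  3.77074733e+00, -4.64412689e+01,
        1.96884340e-02,  6.47532142e-03,  3.94786309e-05]), 'tcp_pos': array([ 0.16081945, -0.65518196,  0.23069347]), 'ee_rot': array([ 9.92766424e-01,  1.20060401e-01, -1.12000048e-04, -5.61938071e-04]), 'force': array([0.1744447 , 0.18722538, 0.65842709]), 'wrist_torque': array([-0.00970345,  0.00759692,  0.01450351]), 'grip_width': 0.08529818100045013}
```

View pics/top0.png

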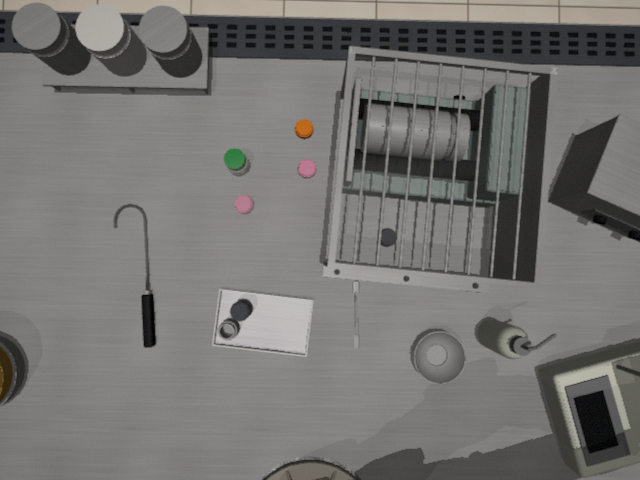

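View pics/side0.png

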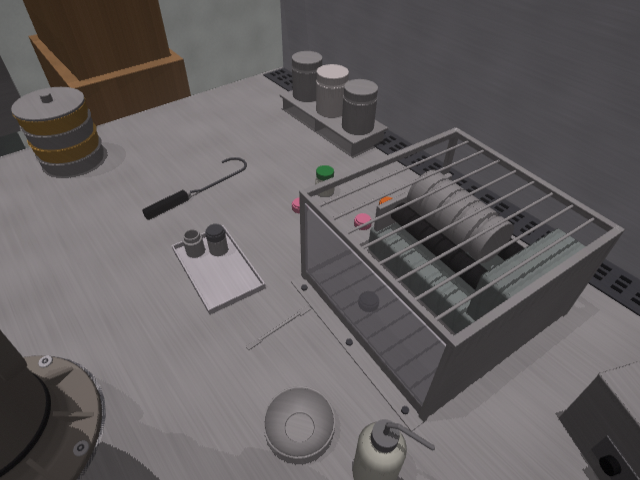

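The top view shows world +x up and +y left. The only cap in the lane is the dark one at top (388,237) / side (368,300). The look-alikes are orange (304,129), pink (307,168) and pink (244,204), all outside the guard, and the dark cap at (241,309) is on a vial. The one in the lane fits the description. The rod grip is at (148,320), its crook at (130,215), and the jar at (236,160). Next I'll measure and confirm in one crop.

```bash
python3 - <<'E'
from h import *
f='pics/top0.png'; im=cv2.imread(f)
def blob(x0,y0,x1,y1,th):
    g=im[y0:y1,x0:x1].max(axis=2); m=(g<th).astype(np.uint8)
    n,l,s,c=cv2.connectedComponentsWithStats(m); i=1+s[1:,4].argmax(); pts=np.argwhere(l==i)[:,::-1]+[x0,y0]
    return s[i],c[i]+[x0,y0],pts
s,c,p=blob(372,222,404,252,75); print('cap',s,c,cv2.minEnclosingCircle(p.astype(np.float32)))
print(' capW',ray2plane(f,[c],0.012))
s,c,p=blob(130,285,170,355,50); r=cv2.minAreaRect(p.astype(np.float32)); print('grip',s,r); 
w=ray2plane(f,p,0.018)[:,:2]; r=cv2.minAreaRect((w*1000).astype(np.float32)); print(' gripW',r)
s,c,p=blob(100,195,160,292,95); w=ray2plane(f,p,0.003)*1000; print('rod',s,'x',w[:,0].min(),w[:,0].max(),'y',w[:,1].min(),w[:,1].max())
names=dict(jar=(236,160,.065),pink1=(244,204,.02),pink2=(307,168,.02),flA=(337,272,.003),flB=(406,279,.003),flC=(475,286,.003),roofFL=(335,270,.214),roofBL=(351,48,.214),tray1=(219,289,.015),tray2=(313,298,.015),tray3=(306,355,.015),tray4=(213,346,.015),vialc=(241,309,.062),spA=(356,282,.003),spB=(357,347,.003),bowl=(439,355,.03))
for k,v in names.items(): print(k,np.round(ray2plane(f,[v[:2]],v[2])[0]*1000))
f2='pics/side0.png'; print('cap side',ray2plane(f2,[(368,300)],0.01))
a=cv2.resize(im[180:300,320:480],None,fx=5,fy=5,interpolation=3)
b=cv2.resize(im[190:350,90:180][:, :],None,fx=3.75,fy=3.75,interpolation=3)
b=b[:600]; b=cv2.resize(b,(338,600)); a=cv2.resize(a,(460,345)); o=np.zeros((600,800,3),np.uint8); o[:345,:460]=a; o[:,462:]=b
i2=cv2.imread(f2)[270:330,330:420]; o[350:590,:360]=cv2.resize(i2,None,fx=4,fy=4,interpolation=3)
cv2.imwrite('pics/crop0.png',o)
E
```

```text
cap [  9   7  16  18 229] [388.04803493 237.28820961] ((387.5566101074219, 237.3160400390625), 9.482671737670898)
 capW [[ 0.61265382 -0.15935992  0.012     ]]
grip [ 12   9  14  53 592] ((148.30422973632812, 320.08477783203125), (52.03499984741211, 11.485651969909668), 87.1375961303711)
 gripW ((430.7359619140625, 343.7653503417969), (108.2816390991211, 23.858837127685547), 4.715195655822754)
rod [ 14   9  38  88 341] x 490.1959217520621 675.9074080507712 y 345.2744470327924 429.3048254357613
jar [762. 161.  65.]
pink1 [678. 149.  20.]
pink2 [758.  17.  20.]
flA [537. -51.   3.]
flB [ 524. -200.    3.]
flC [ 511. -350.    3.]
roofFL [546. -35. 214.]
roofBL [930. -58. 214.]
tray1 [497. 198.  15.]
tray2 [481.  -0.  15.]
tray3 [362.  12.  15.]
tray4 [378. 208.  15.]
vialc [461. 144.  62.]
spA [516. -92.   3.]
spB [377. -96.   3.]
bowl [ 368. -265.   30.]
cap side [[ 0.61365482 -0.15367415  0.01      ]]
```

View pics/crop0.png

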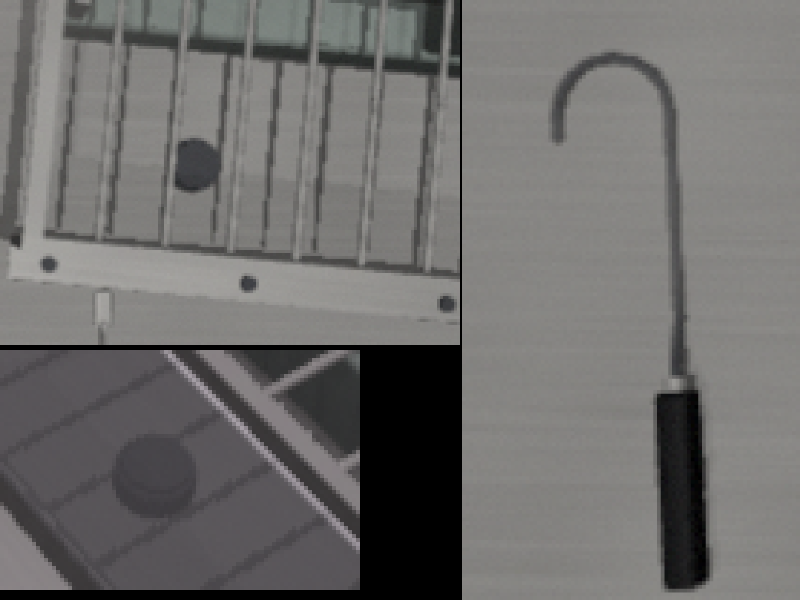

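The crop confirms it: the dark cap lies in the lane behind the window, at about (0.613, -0.156). The rod's geometry agrees to about 2 mm: hook_grip is at about (0.440, 0.346), heading +4.7°. The guard's yaw is about -5°. I'm moving to the rod, half-turned so that joint 7 keeps in range later.

>>> servo_tool --pt "85 21 29 6 0 0 7" --pt "85 21 29 6 0 0 7" --pt "85 21 29 6 0 0 7" --pt "85 21 29 6 0 0 7" --pt "85 21 29 6 0 0 7" --pt "85 21 29 6 0 0 7" --pt "85 21 29 6 0 0 7" --pt "85 21 29 6 0 0 7" --pt "85 21 29 6 0 0 7" --pt "85 21 29 6 0 0 7" --pt "85 21 29 6 0 0 7" --pt "85 21 29 6 0 0 7" --force 60

```text
time: 1.1
tcp_pos: [0.4135, -0.3059, 0.3036]
ee_rot: [0.655, 0.755, -0.0, -0.0]
force: [0.1, -2.1, 0.4]
grip_width: 0.0849
```

>>> servo_tool --pt "85 11 28 0 0 0 7" --pt "85 11 28 0 0 0 7" --pt "85 11 28 0 0 0 7" --pt "85 11 28 0 0 0 7" --pt "85 11 28 0 0 0 7" --pt "85 11 28 0 0 0 7" --pt "85 0 28 0 0 0 7" --pt "85 0 28 0 0 0 7" --pt "85 0 28 0 0 0 7" --pt "85 0 28 0 0 0 7" --pt "85 0 28 0 0 0 7" --pt "85 0 28 0 0 0 7"

```text
time: 2.1
tcp_pos: [0.4785, 0.0298, 0.3032]
ee_rot: [-0.019, 1.0, -0.0, -0.0]
force: [1.5, -0.4, 0.2]
grip_width: 0.085
```

>>> servo_tool --pt "85 -3.5 29 -16 0 0 0.5" --pt "85 -3.5 29 -16 0 0 0.5" --pt "85 -3.5 29 -16 0 0 0.5" --pt "85 -3.5 29 -16 0 0 0.5" --pt "85 -3.5 29 -16 0 0 0.5" --pt "85 -3.5 29 -16 0 0 0" --pt "85 -3.5 29 -16 0 0 0" --pt "85 -3.5 29 -16 0 0 0" --pt "85 -3.5 29 -16 0 0 0" --pt "85 -3.5 29 -16 0 0 0" --pt "85 -3.5 26 -16 0 0 0" --pt "85 0 0 0 0 0 0"

```text
time: 3.1
tcp_pos: [0.4374, 0.3489, 0.1247]
ee_rot: [-0.04, 0.999, 0.001, -0.002]
force: [-1.9, -0.6, -0.7]
grip_width: 0.0847
```

```bash
python3 - <<'E'
from h import *
save('wrist','pics/w1.png'); s=get_state(); print(s['tcp_pos'],s['ee_rot'],s['joints'])
E
```

```text
[0.43834037 0.34674935 0.12562744] [-3.95796788e-02  9.99215153e-01  3.45624248e-05 -1.58946005e-03] [-0.136745    0.48033815 -0.81379841  1.9245053   0.43178724  0.92250751
  0.48734738]
```

View pics/w1.png

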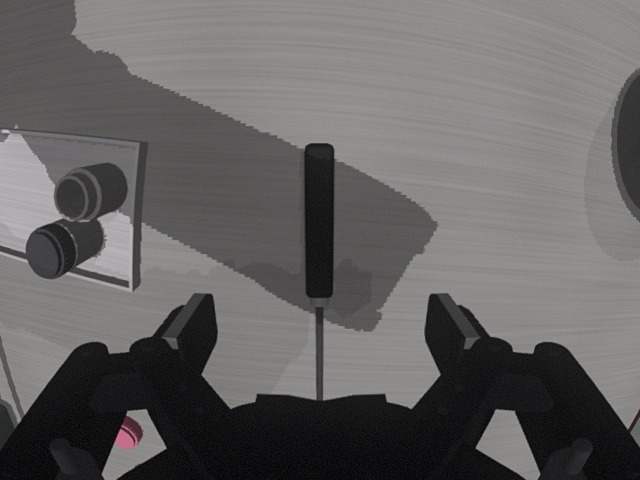

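The wrist view shows the grip at (319,220), centred between the fingers (205 and 435) and parallel to them. Descending to grasp.

>>> servo_tool --pt "85 2 0 -15 0 0 0" --pt "85 0 0 -15 0 0 0" --pt "85 0 0 -15 0 0 0" --pt "85 0 0 -15 0 0 0" --pt "85 0 0 -15 0 0 0" --pt "85 0 0 -15 0 0 0" --pt "85 0 0 -12 0 0 0" --pt "85 0 0 -10 0 0 0" --pt "85 0 0 -6 0 0 0" --pt "85 0 0 -4 0 0 0" --pt "85 0 0 0 0 0 0" --pt "60 0 0 0 0 0 0"

```text
time: 4.15
tcp_pos: [0.4426, 0.3447, 0.0056]
ee_rot: [-0.038, 0.999, 0.0, 0.0]
force: [0.0, 0.2, 1.2]
grip_width: 0.0749
```

>>> servo_tool --pt "10 0 0 0 0 0 0" --pt "10 0 0 0 0 0 0" --pt "10 0 0 0 0 0 0" --pt "10 0 0 0 0 0 0" --pt "10 0 0 0 0 0 0" --pt "10 0 0 0 0 0 0" --pt "10 0 0 0 0 0 0" --pt "10 0 0 0 0 0 0"

```text
time: 4.82
tcp_pos: [0.4427, 0.3448, 0.0058]
ee_rot: [-0.037, 0.999, 0.0, 0.0]
force: [-0.3, -1.9, 7.4]
grip_width: 0.0188
```

>>> servo_tool --pt "35 0 0 0 0 0 0" --pt "35 0 0 -2 0 0 0" --pt "35 0 0 -2 0 0 0" --pt "35 0 0 0 0 0 0" --pt "10 0 0 0 0 0 0" --pt "10 0 0 0 0 0 0" --pt "10 0 0 0 0 0 0" --pt "10 0 0 0 0 0 0" --pt "10 0 0 0 0 0 0" --pt "10 0 0 0 0 0 0"

```text
time: 5.65
tcp_pos: [0.4424, 0.3445, 0.0013]
ee_rot: [-0.037, 0.999, -0.0, -0.0]
force: [-0.6, -0.1, 0.6]
grip_width: 0.0186
```

>>> servo_tool --pt "10 0 0 5 0 0 0" --pt "10 0 0 15 0 0 0" --pt "10 0 0 15 0 0 0" --pt "10 0 0 15 0 0 0" --pt "10 0 0 15 0 0 0" --pt "10 0 0 15 0 0 0" --pt "10 0 0 10 0 0 0" --pt "10 0 0 0 0 0 0"

```text
time: 6.32
tcp_pos: [0.4435, 0.3452, 0.094]
ee_rot: [-0.037, 0.999, 0.001, 0.002]
force: [0.5, 0.5, -1.6]
grip_width: 0.0188
```

```bash
python3 - <<'E'
from h import *
save('side','pics/s2.png'); a=save('top','pics/t2.png'); s=get_state(); print(s['tcp_pos'],s['ee_rot'],s['force'],s['grip_width'])
o=np.hstack([cv2.imread('pics/s2.png')[80:330,60:400],cv2.imread('pics/t2.png')[150:400,40:340]]); cv2.imwrite('pics/v2.png',cv2.resize(o,None,fx=1.25,fy=1.25))
E
```

```text
[0.44270934 0.34428978 0.09158787] [-3.72302207e-02  9.99306648e-01 -3.91868549e-08  3.65300500e-04] [-0.1664756  -0.83866646 -1.75473561] 0.018999158066195437
```

View pics/v2.png

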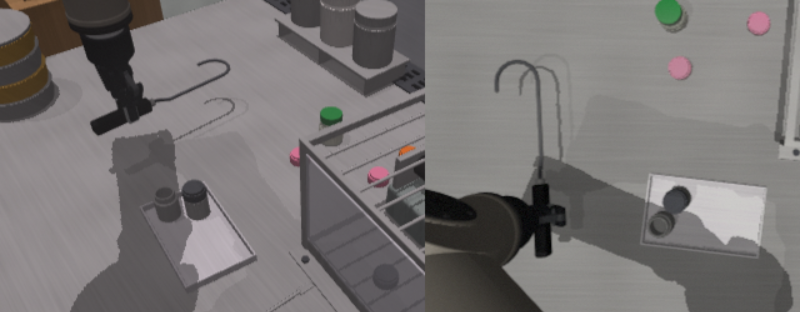

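The rod is held level; the crook is clear of everything. Now I turn it towards the guard's open end, staying high.

>>> servo_tool --pt "10 11 -6 1 0 0 -7" --pt "10 11 -6 1 0 0 -7" --pt "10 11 -6 1 0 0 -7" --pt "10 11 -6 1 0 0 -7" --pt "10 11 -6 1 0 0 -7" --pt "10 11 -6 1 0 0 -7" --pt "10 11 -6 1 0 0 -7" --pt "10 11 -6 1 0 0 -7" --pt "10 11 -6 1 0 0 -7" --pt "10 11 -6 1 0 0 -7" --pt "10 11 -6 1 0 0 -7" --pt "10 11 -6 1 0 0 -7"

```text
time: 7.42
tcp_pos: [0.5744, 0.2719, 0.1021]
ee_rot: [0.643, 0.766, -0.001, -0.0]
force: [-0.1, 0.3, -1.5]
grip_width: 0.0189
```

>>> servo_tool --pt "10 11 -6 0 0 0 -7" --pt "10 11 -6 0 0 0 -7" --pt "10 3 0 0 0 0 -1.3" --pt "10 0 0 0 0 0 0" --pt "10 0 0 0 0 0 0"

```text
time: 7.83
tcp_pos: [0.5985, 0.261, 0.1025]
ee_rot: [0.736, 0.677, -0.001, -0.0]
force: [0.7, 0.1, -0.9]
grip_width: 0.019
```

```bash
cat >> h.py <<'E'
def rod():
    # predicted crook centre, heading
    s=get_state(); q=s['ee_rot']; yaw=2*np.arctan2(q[1],q[0]); h=yaw-np.pi
    x=np.array([np.cos(h),np.sin(h)]); y=np.array([-x[1],x[0]])
    return s['tcp_pos'], np.degrees(h)%360-360, s['tcp_pos'][:2]+203*x/1e3+32*y/1e3, s['tcp_pos'][2]+.002
E
python3 - <<'E'
from h import *
save('top','pics/t3.png'); p,h,c,z=rod(); print(p,h,c,z); s=get_state(); print(s['joints'],s['force'])
a=np.linspace(0,6.28,40)
im=cv2.imread('pics/t3.png')
for q in proj('pics/t3.png',[[c[0]+.032*np.cos(t),c[1]+.032*np.sin(t),z] for t in a]): cv2.circle(im,tuple(int(round(v)) for v in q),0,(0,0,255),-1)
cv2.imwrite('pics/v3.png',cv2.resize(im[100:350,180:420],None,fx=2.4,fy=2.4,interpolation=3))
E
```

```text
[0.59843736 0.26116098 0.10272826] -94.74655081072899 [0.61352972 0.05620922] 0.10472825679307837
[-0.25734355  0.54422118 -0.34050147  1.74366177  0.22319346  0.89284597
 -0.77608198] [-0.59246267  0.96411843 -0.7772205 ]
```

View pics/v3.png

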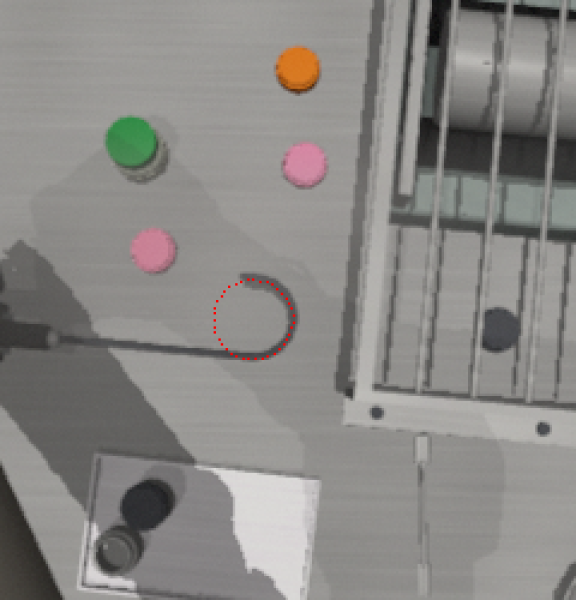

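The predicted crook circle lies on the real crook, within about 2 mm. Moving in above cap height.

>>> servo_tool --pt "10 0 -18 -4 0 0 0" --pt "10 0 -18 -4 0 0 0" --pt "10 0 -18 -4 0 0 0" --pt "10 0 -18 -4 0 0 0" --pt "10 0 -18 -4 0 0 0" --pt "10 0 -18 -4 0 0 0" --pt "10 0 -18 -4 0 0 0" --pt "10 0 -18 -4 0 0 0" --pt "10 0 -18 -4 0 0 0" --pt "10 0 -18 -4 0 0 0" --pt "10 0 -18 -4 0 0 0" --pt "10 0 -16 -4 0 0 0"

```text
time: 8.88
tcp_pos: [0.5989, 0.0459, 0.055]
ee_rot: [0.736, 0.677, -0.0, -0.0]
force: [-0.6, 0.3, -1.3]
grip_width: 0.019
```

>>> servo_tool --pt "10 0 0 0 0 0 0" --pt "10 0 0 0 0 0 0"

```text
time: 9.05
tcp_pos: [0.5991, 0.0458, 0.055]
ee_rot: [0.737, 0.676, -0.0, -0.0]
force: [0.8, 0.3, -1.9]
grip_width: 0.0188
```

```bash
python3 - <<'E'
from h import *
p,h,c,z=rod(); print(p,h,c,z,get_state()['force'])
a=np.linspace(0,6.28,40); o=[]
for n,(x0,y0) in (('top',(320,180)),('side',(320,240))):
    f=f'pics/{n}4.png'; save(n,f); im=cv2.imread(f)
    big=cv2.resize(im[y0:y0+110,x0:x0+130],None,fx=3,fy=3,interpolation=3)
    for zz,col in ((z,(0,0,255)),(0.003,(0,255,0))):
        for q in proj(f,[[c[0]+.032*np.cos(t),c[1]+.032*np.sin(t),zz] for t in a]): cv2.circle(big,tuple(int(round(v)) for v in (q-[x0,y0]+.5)*3),1,col,-1)
    o.append(big)
cv2.imwrite('pics/v4.png',np.hstack(o))
E
```

```text
[0.59905062 0.04583476 0.05503286] -94.99160001340374 [ 0.61326629 -0.15917966] 0.057032857468048856 [ 0.8238872   0.27457055 -1.87565305]
```

View pics/v4.png

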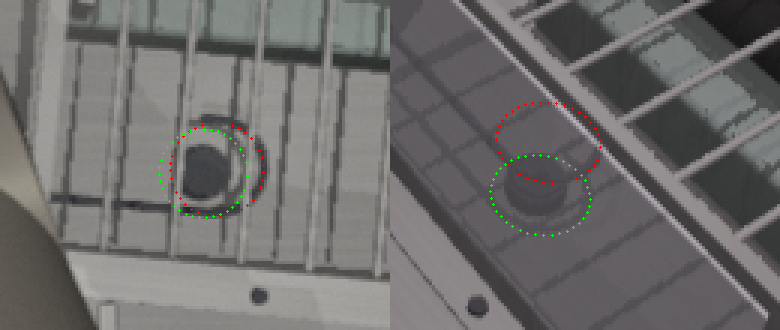

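The ground-level crook circle (green) is centred on the cap's base in both views: top (205,172), side (537,192). Lowering the rod, then pulling gently.

>>> servo_tool --pt "10 0 0 -7 0 0 0" --pt "10 0 0 -7 0 0 0" --pt "10 0 0 -7 0 0 0" --pt "10 0 0 -7 0 0 0" --pt "10 0 0 -7 0 0 0" --pt "10 0 0 -7 0 0 0" --pt "10 0 0 -5 0 0 0" --pt "10 0 0 -4 0 0 0" --pt "10 0 0 -1 0 0 0" --pt "10 0 0 0 0 0 0"

```text
time: 9.98
tcp_pos: [0.5993, 0.0465, 0.003]
ee_rot: [0.737, 0.676, -0.0, -0.0]
force: [-0.2, -0.9, -1.5]
grip_width: 0.019
```

>>> servo_tool --pt "10 0 3 0 0 0 0" --pt "10 0 3 0 0 0 0" --pt "10 0 3 0 0 0 0" --pt "10 0 3 0 0 0 0" --pt "10 0 3 0 0 0 0" --pt "10 0 3 0 0 0 0" --pt "10 0 3 0 0 0 0" --pt "10 0 3 0 0 0 0" --pt "10 0 3 0 0 0 0" --pt "10 0 3 0 0 0 0" --pt "10 0 3 0 0 0 0" --pt "10 0 3 0 0 0 0"

```text
time: 10.98
tcp_pos: [0.5994, 0.0828, 0.0033]
ee_rot: [0.737, 0.676, -0.0, -0.0]
force: [-0.6, -1.3, -0.7]
grip_width: 0.0187
```

```bash
python3 - <<'E'
from h import *
p,h,c,z=rod(); print(p,h,c,z,get_state()['force'])
a=np.linspace(0,6.28,40); o=[]
for n,(x0,y0) in (('top',(320,180)),('side',(300,220))):
    f=f'pics/{n}5.png'; save(n,f); im=cv2.imread(f)
    big=cv2.resize(im[y0:y0+110,x0:x0+130],None,fx=3,fy=3,interpolation=3); o.append(big)
cv2.imwrite('pics/v5.png',np.hstack(o))
E
```

```text
[0.59943829 0.08279227 0.00330006] -95.00803356175595 [ 0.61359516 -0.12222623] 0.005300062835951509 [-0.55940914 -1.30736912 -0.73042749]
```

View pics/v5.png

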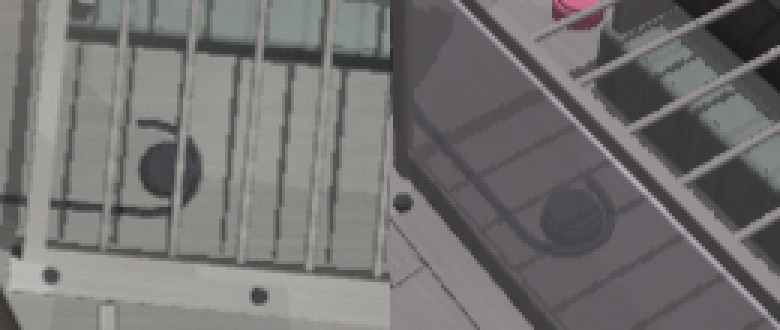

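The cap sits inside the crook in both views (top (168,168), side (570,215)), and the rod is flat. Drawing it out.

>>> servo_tool --pt "10 0 6 0 0 0 0" --pt "10 0 10 0 0 0 0" --pt "10 0 10 0 0 0 0" --pt "10 0 10 0 0 0 0" --pt "10 0 10 0 0 0 0" --pt "10 0 10 0 0 0 0" --pt "10 0 10 0 0 0 0" --pt "10 0 10 0 0 0 0" --pt "10 0 10 0 0 0 0" --pt "10 0 10 0 0 0 0" --pt "10 0 10 0 0 0 0" --pt "10 0 10 0 0 0 0"

```text
time: 12.08
tcp_pos: [0.5995, 0.1995, 0.0033]
ee_rot: [0.737, 0.676, 0.0, -0.0]
force: [0.5, -0.5, -1.5]
grip_width: 0.0188
```

>>> servo_tool --pt "10 0 10 0 0 0 0" --pt "10 0 10 0 0 0 0" --pt "10 0 10 0 0 0 0" --pt "10 0 10 0 0 0 0" --pt "10 0 10 0 0 0 0" --pt "10 0 7 0 0 0 0" --pt "10 0 5 0 0 0 0" --pt "10 0 4 0 0 0 0" --pt "10 0 3 0 0 0 0" --pt "10 0 2 0 0 0 0" --pt "10 0 -4 0 0 0 0" --pt "10 0 -2 0 0 0 0"

```text
time: 13.08
tcp_pos: [0.5995, 0.2627, 0.0032]
ee_rot: [0.737, 0.675, -0.0, 0.0]
force: [0.6, -0.8, -2.0]
grip_width: 0.0192
```

```bash
python3 - <<'E'
from h import *
p,h,c,z=rod(); print(p,h,c,z,get_state()['force'])
f='pics/top6.png'; save('top',f); im=cv2.imread(f)
g=im[205:265,265:332].max(axis=2); m=(g<70).astype(np.uint8); m=cv2.morphologyEx(m,cv2.MORPH_OPEN,np.ones((5,5),np.uint8))
n,l,s,cc=cv2.connectedComponentsWithStats(m); print(s[1:],cc[1:])
for q in cc[1:]: print(ray2plane(f,[q+[265,205]],0.014))
cv2.imwrite('pics/v6.png',cv2.resize(im[100:350,130:430],None,fx=2.4,fy=2.4,interpolation=3))
E
```

```text
[0.59950521 0.26269219 0.00323254] -95.02405871447792 [0.61360474 0.05766974] 0.005232539966183938 [ 0.55472979 -0.78036729 -1.99750148]
[] []
```

View pics/v6.png

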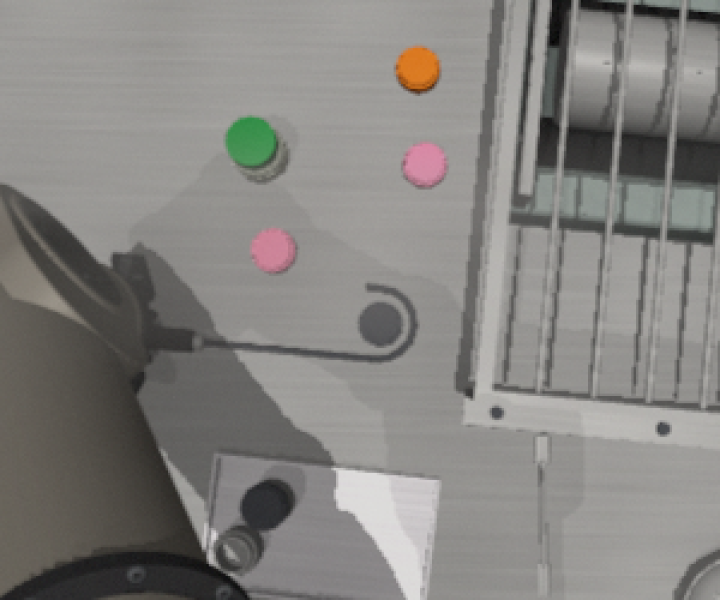

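The cap is out on the worktop at about (380,325) in the crop, about 80 mm from the open end. Now I lift the rod off it, lay it down farther left, and release.

>>> servo_tool --pt "10 0 0 8 0 0 0" --pt "10 0 0 15 0 0 0" --pt "10 0 0 15 0 0 0" --pt "10 0 0 10 0 0 0" --pt "10 -2 12 0 0 0 0" --pt "10 -3 18 0 0 0 0" --pt "10 -3 18 0 0 0 0" --pt "10 -3 18 0 0 0 0" --pt "10 -3 18 0 0 0 0" --pt "10 -3 18 0 0 0 0" --pt "10 -3 18 0 0 0 0" --pt "10 0 0 0 0 0 0"

```text
time: 14.13
tcp_pos: [0.5772, 0.3893, 0.0518]
ee_rot: [0.736, 0.677, 0.001, -0.001]
force: [-1.0, 0.0, -0.6]
grip_width: 0.0188
```

>>> servo_tool --pt "10 0 0 -10 0 0 0" --pt "10 0 0 -10 0 0 0" --pt "10 0 0 -10 0 0 0" --pt "10 0 0 -8 0 0 0" --pt "10 0 0 -6 0 0 0" --pt "10 0 0 -4 0 0 0" --pt "10 0 0 -1.5 0 0 0" --pt "10 0 0 0 0 0 0" --pt "10 0 0 0 0 0 0"

```text
time: 14.88
tcp_pos: [0.5797, 0.3835, 0.0019]
ee_rot: [0.737, 0.675, 0.0, -0.0]
force: [0.6, -0.6, -1.5]
grip_width: 0.019
```

>>> servo_tool --pt "24 0 0 -0.5 0 0 0" --pt "30 0 0 0 0 0 0" --pt "50 0 0 0 0 0 0" --pt "85 0 0 0 0 0 0" --pt "85 0 0 0 0 0 0" --pt "85 0 0 4 0 0 0" --pt "85 0 0 12 0 0 0" --pt "85 0 0 20 0 0 0" --pt "85 0 0 25 0 0 0" --pt "85 0 0 25 0 0 0" --pt "85 0 0 25 0 0 0" --pt "85 0 0 0 0 0 0"

```text
time: 15.88
tcp_pos: [0.5815, 0.3852, 0.1189]
ee_rot: [0.737, 0.675, 0.004, 0.0]
force: [1.2, 0.6, 0.3]
grip_width: 0.0848
```

```bash
python3 - <<'E'
from h import *
p,h,c,z=rod(); print(p,h)
f='pics/top7.png'; save('top',f); im=cv2.imread(f)
g=im[205:265,265:325].max(axis=2); print(g[30,10:40])
bg=int(np.median(g)); m=(g<bg*0.62).astype(np.uint8); m=cv2.morphologyEx(m,cv2.MORPH_OPEN,np.ones((5,5),np.uint8))
n,l,s,cc=cv2.connectedComponentsWithStats(m); print(bg,s[1:],cc[1:])
for q in cc[1:]: print(ray2plane(f,[q+[265,205]],0.014))
f='pics/side7.png'; save('side',f); i2=cv2.imread(f)
cv2.imwrite('pics/v7.png',np.hstack([cv2.resize(im[120:340,60:340],None,fx=1.45,fy=1.45),cv2.resize(i2[100:320,120:385],(384,319))]))
E
```

```text
[0.58153983 0.3852247  0.11891944] -95.0163502280459
[138 137 136 134 113  87  85  85  84  87  84  83  83  87  82  88  88  87
  86  85  85  87  99 124 139 142 142 143 145 141]
138 [[17 31  9  7 58]
 [55 49  5  9 43]] [[21.05172414 33.94827586]
 [57.09302326 53.        ]]
[[0.60551161 0.05897751 0.014     ]]
[[ 0.56611463 -0.01847262  0.014     ]]
```

View pics/v7.png

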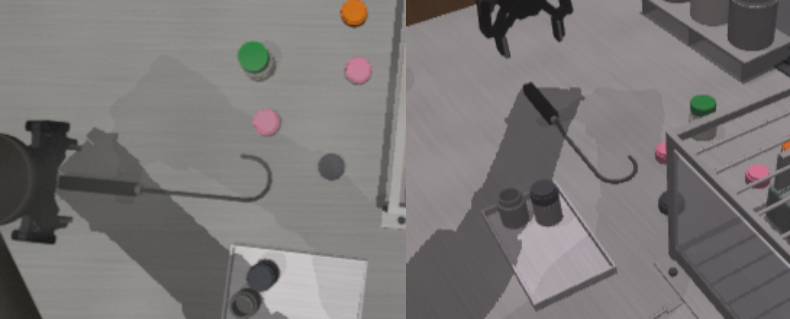

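The rod lies flat and free. The cap is at about (331,166) in the crop, alone. Moving over it.

>>> servo_tool --pt "85 3 -15 0 0 0 0" --pt "85 3 -30 0 0 0 0" --pt "85 3 -30 0 0 0 0" --pt "85 3 -30 0 0 0 0" --pt "85 3 -30 0 0 0 0" --pt "85 3 -30 0 0 0 0" --pt "85 3 -30 0 0 0 0" --pt "85 3 -30 0 0 0 0" --pt "85 3 -30 0 0 0 0" --pt "85 3 -30 0 0 0 0" --pt "85 3 -30 0 0 0 0" --pt "85 0 -16 0 0 0 0"

```text
time: 16.98
tcp_pos: [0.6121, 0.0475, 0.1115]
ee_rot: [0.739, 0.674, -0.001, 0.0]
force: [-0.3, -0.9, -0.3]
grip_width: 0.0851
```

>>> servo_tool --pt "85 0 0 0 0 0 0" --pt "85 0 0 0 0 0 0"

```text
time: 17.15
tcp_pos: [0.6119, 0.0508, 0.1117]
ee_rot: [0.738, 0.675, -0.001, -0.0]
force: [0.5, 0.2, 0.7]
grip_width: 0.0851
```

```bash
python3 - <<'E'
from h import *
p,h,c,z=rod(); print(p,h)
f='pics/top7.png'; im=cv2.imread(f)
def blobs(g,o,th):
    m=(g<th).astype(np.uint8); m=cv2.morphologyEx(m,cv2.MORPH_OPEN,np.ones((5,5),np.uint8)); n,l,s,cc=cv2.connectedComponentsWithStats(m)
    return [(s[i],cc[i]+o) for i in range(1,n)]
for s,q in blobs(im[205:260,268:312].max(axis=2),[268,205],108): print(s,q,ray2plane(f,[q],0.013))
f='pics/w8.png'; save('wrist',f); d=np.load(f+'.npz'); K=d['K']; R=cv2.Rodrigues(d['r'])[0]; t=d['t'].reshape(3)
def pf(P):
    X=R@np.array(P)+t; th=np.arctan2(np.hypot(*X[:2]),X[2]); return K[:2,2]+K[0,0]*th*X[:2]/np.hypot(*X[:2])
wi=cv2.imread(f)
for x,y,col in ((.615,.054,(0,0,255)),):
    for a in np.linspace(0,6.28,30):
        q=pf([x+.02*np.cos(a),y+.02*np.sin(a),.02]); cv2.circle(wi,tuple(int(v) for v in q),1,col,-1)
print(pf([.615,.054,.02]))
cv2.imwrite('pics/v8.png',wi)
E
```

```text
[0.61189664 0.05083909 0.1116746 ] -95.1421139599762
[ 12  21  17  18 261] [288.08045977 234.66283525] [[0.61478178 0.05487398 0.013     ]]
[324.09747614 237.54307046]
```

View pics/v8.png

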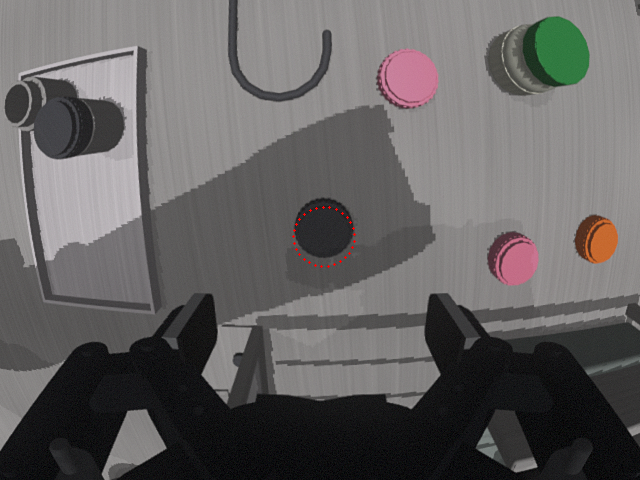

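The wrist view shows the cap at (324,230), midway between the fingers. It is about 2–4 mm farther in +y than predicted, so I'm splitting the difference and descending.

>>> servo_tool --pt "85 3 5 -10 0 0 0" --pt "85 0 0 -15 0 0 0" --pt "85 0 0 -15 0 0 0" --pt "85 0 0 -15 0 0 0" --pt "85 0 0 -15 0 0 0" --pt "85 0 0 -15 0 0 0" --pt "85 0 0 -10 0 0 0" --pt "85 0 0 -8 0 0 0" --pt "85 0 0 -5 0 0 0" --pt "85 0 0 -3 0 0 0" --pt "85 0 0 0 0 0 0" --pt "60 0 0 0 0 0 0" --force 40

```text
time: 18.2
tcp_pos: [0.6158, 0.0576, 0.0017]
ee_rot: [0.737, 0.676, 0.0, 0.0]
force: [-0.1, -0.1, 0.3]
grip_width: 0.0749
```

>>> servo_tool --pt "50 0 0 0 0 0 0" --pt "45 0 0 0 0 0 0" --pt "30 0 0 0 0 0 0" --pt "30 0 0 0 0 0 0" --pt "30 0 0 0 0 0 0" --pt "30 0 0 0 0 0 0" --pt "30 0 0 0 0 0 0" --pt "30 0 0 0 0 0 0"

```text
time: 18.87
tcp_pos: [0.6158, 0.0574, 0.0021]
ee_rot: [0.737, 0.675, 0.0, 0.0]
force: [-2.7, -0.1, 7.8]
grip_width: 0.0372
```

>>> servo_tool --pt "30 0 0 5 0 0 0" --pt "30 0 0 12 0 0 0" --pt "30 0 0 15 0 0 0" --pt "30 0 0 15 0 0 0" --pt "30 0 0 10 0 0 0" --pt "30 0 0 0 0 0 0"

```text
time: 19.37
tcp_pos: [0.6168, 0.0576, 0.0612]
ee_rot: [0.737, 0.675, 0.001, 0.001]
force: [-0.1, -0.3, -0.3]
grip_width: 0.0371
```

```bash
python3 - <<'E'
from h import *
s=get_state(); print(s['tcp_pos'],s['force'],s['grip_width'])
save('wrist','pics/w9.png'); save('side','pics/s9.png')
o=np.hstack([cv2.resize(cv2.imread('pics/w9.png')[100:400,120:520],(400,300)),cv2.resize(cv2.imread('pics/s9.png')[100:250,250:450],(400,300),interpolation=3)]); cv2.imwrite('pics/v9.png',o)
E
```

```text
[0.61684456 0.05764022 0.06116927] [-0.12831473 -0.27591036 -0.3470024 ] 0.03705592853178294
```

View pics/v9.png

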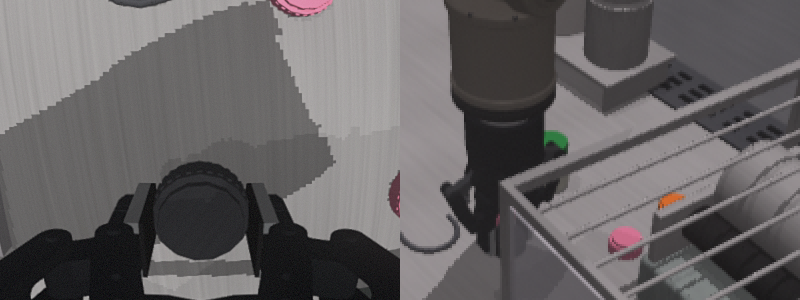

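The cap is firmly between the pads, top up. Carrying it to the middle of the tray's empty half.

>>> servo_tool --pt "30 -10 0 0 0 0 0" --pt "30 -20 0 0 0 0 0" --pt "30 -20 0 0 0 0 0" --pt "30 -20 0 0 0 0 0" --pt "30 -20 0 0 0 0 0" --pt "30 -20 0 0 0 0 0" --pt "30 -20 -1 0 0 0 0" --pt "30 -20 -1 0 0 0 0" --pt "30 -20 -1 0 0 0 0" --pt "30 -15 0 0 0 0 0" --pt "30 -6 0 0 0 0 0" --pt "30 0 0 0 0 0 0"

```text
time: 20.47
tcp_pos: [0.4227, 0.0542, 0.0579]
ee_rot: [0.737, 0.676, -0.001, -0.0]
force: [0.2, 0.7, -1.2]
grip_width: 0.0373
```

>>> servo_tool --pt "30 0 0 -10 0 0 0" --pt "30 0 0 -10 0 0 0" --pt "30 0 0 -10 0 0 0" --pt "30 0 0 -8 0 0 0" --pt "30 0 0 -6 0 0 0" --pt "30 0 0 -5 0 0 0" --pt "30 0 0 -3 0 0 0" --pt "30 0 0 0 0 0 0" --pt "30 0 0 0 0 0 0"

```text
time: 21.22
tcp_pos: [0.4245, 0.0546, 0.0063]
ee_rot: [0.737, 0.676, -0.0, -0.0]
force: [-0.7, -0.7, -0.8]
grip_width: 0.0372
```

>>> servo_tool --pt "30 0 0 -1 0 0 0" --pt "30 0 0 -0.5 0 0 0" --pt "42 0 0 0 0 0 0" --pt "46 0 0 0 0 0 0" --pt "55 0 0 0 0 0 0" --pt "64 0 0 0 0 0 0" --pt "64 0 0 0 0 0 0" --pt "64 0 0 5 0 0 0" --pt "64 0 0 15 0 0 0" --pt "64 0 0 20 0 0 0" --pt "64 0 0 25 0 0 0" --pt "64 0 0 30 0 0 0"

```text
time: 22.22
tcp_pos: [0.4235, 0.0545, 0.1004]
ee_rot: [0.737, 0.676, -0.001, -0.001]
force: [0.8, -0.3, 0.2]
grip_width: 0.064
```

>>> servo_tool --pt "64 0 -10 30 0 0 0" --pt "64 0 -20 30 0 0 0" --pt "64 0 -30 30 0 0 0" --pt "64 0 -30 20 0 0 0" --pt "64 0 -30 0 0 0 0" --pt "64 0 -30 0 0 0 0" --pt "64 0 -20 0 0 0 0" --pt "64 0 0 0 0 0 0" --pt "64 0 0 0 0 0 0"

```text
time: 22.97
tcp_pos: [0.4242, -0.1155, 0.2095]
ee_rot: [0.738, 0.675, 0.0, -0.0]
force: [0.2, 0.0, -0.5]
grip_width: 0.0638
```

```bash
python3 - <<'E'
from h import *
s=get_state(); print(s['tcp_pos'],s['time'])
f='pics/top10.png'; save('top',f); save('side','pics/s10.png'); im=cv2.imread(f)
print(proj(f,[[.4255,.0547,.02]]))
o=np.hstack([cv2.resize(im[110:370,50:380],(420,331)),cv2.resize(cv2.imread('pics/s10.png')[100:390,100:420],(365,331))]); cv2.imwrite('pics/v10.png',o)
E
```

```text
[ 0.42416208 -0.11554603  0.20951247] 22.9667
[[286.34806561 324.48169691]]
```

View pics/v10.png

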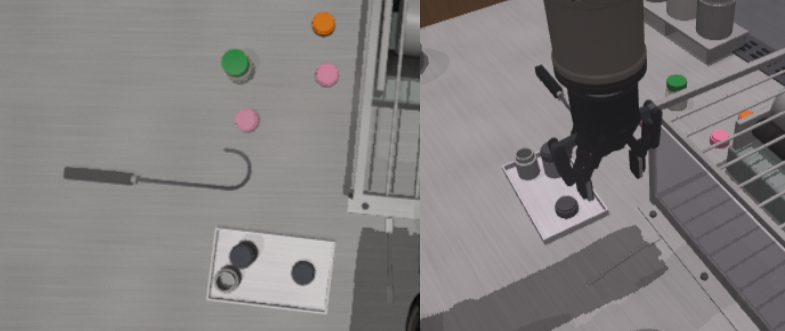

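The cap lies flat at (303,272) in the middle of the tray's empty half. The rod is flat and clear of the guard, and the other things look unmoved. Handing in.

```bash
python3 -c "
from rig import *
print(hand_in())"
```

```text
the job is handed in; nothing more can be done
None
```

The job is done and handed in at about 23 s of the 64 s allowed; handing in gave no verdict.

- **Cap out:** I lowered the hooked rod over the cap behind the guard and drew the cap about 80 mm out of the open end.
- **Rod:** I lifted it off the cap and laid it flat on the worktop to the left, clear of the guard.
- **Cap placed:** I gripped the cap and set it in the tray's empty half.

**Last checks:**
- The final top and side pictures show the cap flat, top up, near the middle of the tray's empty half. The rod lies flat with its crook well outside the guard, and the gripper is raised and touching nothing.
- Bystanders, checked by eye only: the vials, jar and the orange and pink look-alikes appear unmoved. The last crops do not fully show the spatula, bowl and wash bottle.

**One disagreement:** before the cap grasp, the wrist and top views differed by about 3 mm in y. I took a value between them, and the grasp held.

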